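# Gap-check spacer: fit it and hold the clamp plate down

### The arm

A 7-joint arm with a two-finger parallel gripper is mounted at the origin on the work surface. World frame = base frame: x ahead of the robot, y to its left, z up, the work surface at z = 0. Lengths are in mm, angles in rad, forces in N, time in s.
With the tool pointing down it reaches from about 400 to 875 mm from the base axis. Payload 4.4 kg.
Tool frame: the origin (TCP) lies midway between the tips of the shut fingers; the grasp point (between the pads) lies 19 mm behind it (ctrl.grip_point_offset is the distance from the TCP to the grasp point, in mm); z points along the fingers, y is the direction in which the jaws open and shut (so a half turn about z gives the same grasp; the last joint's range is limited). The gripper opens to 85 mm and grips with 20 to 120 N. Pads are 22 mm wide; open, the fingers measure 114 mm over their backs; the gripper's body (76 mm by 85 mm) begins 54 mm behind the grasp point. The pads swing forward as they close: fully open they stand 13 mm farther back than shut.
Start: joints at [1.099, 0.628, 0.038, 1.517, -0.027, 0.996, -0.02], TCP at [256.618, -597.214, 231.313] pointing down, gripper open.
Joint ranges: [-3.06, 3.06], [-0.37, 2.12], [-1.25, 1.32], [0.18, 2.47], [-1.1, 4.24], [0.23, 1.98], [-2.94, 2.94]. Speed limits (rad/s): [2.57, 2.57, 3.14, 3.14, 3.14, 3.14, 3.14].

### API

Orientations are given as [roll, pitch, yaw] about the fixed x, y, z axes, in that order (R = Rz(yaw) Ry(pitch) Rx(roll)).
In Python, from cell import ctrl, imaging, models gives the robot as it stands. The module is installed in compiled form; this text tells all that it offers.
- The arm moves only by the tool drive_tool, never from a script. Its argument "deltas" is text: rows parted by semicolons, each of 5 numbers parted by spaces: the shift along the tool's x, y, z in m, then the turn about the tool's z in degrees, then the finger opening in m, from 0 to 0.0854. A call has 1 to 12 rows; each row is the pose to reach, as a shift and turn from the pose commanded when the call began, along the tool's axes at that moment; what a row does not reach only later rows make up. A row lasts 1/8 s, in which the tool goes at most 62.5 mm and 10.7 degrees, less where a joint would pass 70% of its speed; a pose out of reach is approached as far as the arm can. A call with a gripper value outside its range is refused whole. The fingers move at their own pace and stop on an object; the grip force is fixed at half the most. Time passes only in rows, so rows that repeat a pose let the fingers close. It gives the time, the measured TCP pose, the force and the opening at its end, in the units of the state.
- ctrl.read_state(): the state, without advancing time (a new reading comes with each control period).
- imaging.get_image(name): name is "scene" or "top" or "wrist"; returns a dict with "color" (420x560x3 uint8, red, green, blue), "range_z" (420x560 float32, mm along the optical axis (not along the pixel's ray), 0 where there is no reading), "vfov" (degrees; the focal length in pixels is half the picture's height over the tangent of half this angle, whatever the lens; pixels are square), "cx", "cy" (the principal point, pixels), "k1" (the pictures are not rectified: a ray, as slopes to the right and down, at radius r is drawn at 1 + k1 r^2 times it, then the intrinsics apply), "extrinsics" (4x4, takes a point from camera to world coordinates). Camera axes: x right, y down, z forward; pixel columns grow to the right and rows downward; lengths in mm; the calibration is good to about 2 mm. A picture is of the moment at which its call begins.
- ctrl.finish_job(): hands the job in, once; it reports no verdict.
Trained networks look in a picture, given as the dict that the camera call returned (one of the last four; its "shot" number tells which), for a name from the list of things; names that differ only in an ending like _2 or _b are one class to them, and where a whole thing is asked for, a point or a joint stands for the part that bears it (a point fixed in the world has none). Each returns a list of dicts, best first, with "score" (0 to 1); they miss things now and then, are a little off and sometimes report something else, mostly with a low value. They report only what shows in the picture. A call takes as long as a camera call. They do not tell look-alikes from the thing itself.
- models.spot_in(picture, thing): "point" ([column, row] in pixels, amid what is visible of it).
- models.landmark_of(picture, thing): "point" ([column, row] in pixels: a listed point, or the origin of a listed thing).
The state is a dict: "clock": time; "qpos": joint angles; "qd": joint speeds; "tau": joint torques, N m; "eef_pos": TCP position; "tool_rot": TCP orientation; "force": force on the tool from outside, world axes, zero at the start; "torque": the same for the moment, N m; "width": finger opening in mm.
Only numpy, scipy, OpenCV 4.12 (cv2) and the standard library are available. Lean on these libraries where they do the work, as an engineer would, in place of code of your own. Each camera call takes 0.05 s, during which the arm holds its last target.

### The job

Of the three gap-check stations, find the one whose gap under the yellow clamp plate is wide enough for the orange spacer; set the spacer on that station's narrow rail and slide it straight in, nose first, until the nose is at the back stop, lying flat and square on the rail. Then let go of it and press that clamp plate down by its rubber pad until it sits flush on the spacer, and finish while still holding it pressed with light pressure. Do not push down the other two clamp plates or disturb the other things on the shelf.

Things in the scene. Friction and masses are not known exactly. Their poses are not given: they have to be found in the camera images.
- spacer_tab (a point): Loose orange aluminium spacer, about 0.16 kg: flat tongue 90 x 30 x 12 mm with an upright tab near its tail, 20 mm thick (x), 30 mm wide (y), rising to 56 mm above the underside. The point is in the middle of the tab, 36 mm above the underside; +x points along the tongue to its nose, 73 mm ahead of the point; the tail is 17 mm behind it.
- spacer: The same spacer; origin on the underside, 33 mm ahead of the tab's centre and 40 mm behind the nose.
- seat_a (a point): Rail seat of gap-check station a. Blue base 120 x 110 mm carrying a narrow steel rail (34 mm wide, top 50 mm above the shelf). Origin on the rail's top, midway under the clamp plate; +x along the rail to the dark back stop, z up. Rail from x = -68 to the stop's face at +27 mm; stop 8 mm high. Guide pins at y = +-42 mm, tops 18 mm above the clamp plate's underside.
- plate_a: Yellow clamp plate: 40 mm along the rail (x -20 to +20), 104 mm across, 10 mm thick, round black rubber pad (32 mm across, 6 mm high) on top. Origin: centre of its UNDERSIDE, so its height over the seat is the gap. Springs hold it up; it moves straight down only, to 18 mm, at 1.2 N plus 0.4 N per mm. Gaps are 6 to 22 mm; only one exceeds the spacer's thickness.
- seat_b (a point): Rail seat of gap-check station b. Built like station a, except the gap.
- plate_b: Yellow sprung clamp plate of station b, same as plate_a but at its own height.
- seat_c (a point): Rail seat of gap-check station c. Built like station a, except the gap.
- plate_c: Yellow sprung clamp plate of station c, same as plate_a but at its own height.
- right_angle_coupler: Bystander: rusty right-angle coupler, about 100 x 100 x 126 mm; origin at the underside.
- swivel_coupler: Bystander: zinc swivel coupler, about 100 x 100 x 126 mm; origin at the underside.
- sleeve_coupler: Bystander: grey cast sleeve coupler, a tube 160 mm long, 60 mm across, lying down; origin at the underside.
- end_cap: Bystander: red plastic end cap, 54 mm across, 36 mm high; origin at the underside.
- canister: Bystander: squat steel screw-top canister, 100 mm across, 82 mm high, knurled lid; origin at the underside.
- spanner: Bystander: spanner 220 mm long, lying flat; origin at the underside.
There are look-alikes about, which are no part of the job. Of the things shaped like the spacer, the orange one is meant.

How it is judged:
By the outcome, as a careful person would: the job done as asked, in the order asked, and still so for the second after the job is handed in, while the arm keeps its last pose, push and grip.
It also fails if it takes over 53 s, if anything falls off the work surface, if the arm or the gripper's body presses on something with over 40 N, if the wrist force passes 120 N, or if a joint passes its speed limit or range.

## Working session

There is one attempt and no reset: what is moved stays moved. The work goes in short steps, Python scripts to look and compute and a tool call to move; the robot and the scene stay as the last step left them, time stands still between calls to the robot, and variables do not carry over. Pictures are saved under pics/ and viewed, and the job is handed in when it is done.

Besides the shell and the picture viewer there is one more tool, called after "Request:" by a JSON object that holds its "method" and its "body". drive_tool: Moves the arm, as the interface text tells. Its arguments: {"type":"object","properties":{"deltas":{"type":"string"}},"required":["deltas"]}

```bash
mkdir -p pics
cat > h.py <<'E'
import numpy as np, cv2
from cell import ctrl, imaging, models
def K(p):
    H,W=p["color"].shape[:2]; f=H/2/np.tan(np.radians(p["vfov"])/2)
    return f
def unproj(p,uv,z=None):
    uv=np.atleast_2d(np.asarray(uv,float)); f=K(p)
    d=(uv-[p["cx"],p["cy"]])/f
    s=d.copy()
    for _ in range(20): s=d/(1+p["k1"]*(s**2).sum(1,keepdims=True))
    ray=np.c_[s,np.ones(len(s))]
    return ray
def world(p,uv):
    uv=np.atleast_2d(np.asarray(uv,float)); r=unproj(p,uv)
    z=p["range_z"][uv[:,1].round().astype(int),uv[:,0].round().astype(int)]
    T=np.array(p["extrinsics"]); return (r*z[:,None])@T[:3,:3].T+T[:3,3]
def cloud(p):
    H,W=p["range_z"].shape; v,u=np.mgrid[:H,:W]
    return world(p,np.c_[u.ravel(),v.ravel()]).reshape(H,W,3)
def at_z(p,uv,h):
    r=unproj(p,uv); T=np.array(p["extrinsics"]); d=r@T[:3,:3].T
    return T[:3,3]+d*((h-T[2,3])/d[:,2:3])
def project(p,P):
    T=np.array(p["extrinsics"]); c=(np.atleast_2d(P)-T[:3,3])@T[:3,:3]
    s=c[:,:2]/c[:,2:]; return s*(1+p["k1"]*(s**2).sum(1,keepdims=True))*K(p)+[p["cx"],p["cy"]]
def save(p,n): cv2.imwrite("pics/"+n+".png",p["color"][:,:,::-1])
E
python3 - <<'E'
from h import *
import pickle
print(ctrl.read_state())
for n in ["scene","top","wrist"]:
    p=imaging.get_image(n); save(p,n+"0"); pickle.dump(p,open(n+"0.pkl","wb")); print(n,p["vfov"],p["k1"],np.round(p["extrinsics"],3).tolist())
    for t in ["spacer_tab","spacer","seat_a","plate_a"]:
        print(t,[(np.round(d["point"]).tolist(),round(d["score"],2),world(p,d["point"]).round().tolist()) for d in models.landmark_of(p,t)])
E
```

```text
{'clock': 0.0, 'qpos': array([ 1.0992322 ,  0.62936062,  0.03844793,  1.51834864, -0.02700493,
        0.99631807, -0.02000724]), 'qd': array([ 2.44578820e-05, -1.91649878e-03, -8.26652243e-04, -7.33594432e-04,
        4.38946010e-04,  9.71550012e-04,  3.86103669e-04]), 'tau': array([-1.73804779e-04, -5.63400364e+01,  1.22592911e+00, -1.93439752e+01,
        1.08880940e-02,  1.04703259e-02, -2.09284093e-05]), 'eef_pos': array([ 256.34765295, -596.63758799,  230.38601249]), 'tool_rot': array([-3.13967632e+00,  2.52185270e-05,  4.05749825e-01]), 'force': array([-0.87412047, -0.02000284, -0.45984805]), 'torque': array([ 0.05366231, -0.01632347,  0.00580773]), 'width': 85.59397266922176}
scene 51.13362911725618 -0.09466370043132115 [[-0.783, 0.481, -0.396, 1045.757], [0.622, 0.618, -0.48, 564.097], [0.014, -0.622, -0.783, 997.709], [0.0, 0.0, 0.0, 1.0]]
spacer_tab [([369.0, 226.0], 0.75, [[400.0, 190.0, 46.0]]), ([336.0, 193.0], 0.71, [[387.0, 47.0, 42.0]]), ([344.0, 233.0], 0.58, [[472.0, 164.0, 49.0]])]
spacer [([375.0, 228.0], 0.86, [[368.0, 191.0, 13.0]]), ([328.0, 209.0], 0.79, [[42
[... 802 characters left out ...]
 252.0], 0.84, [[493.0, 150.0, 12.0]]), ([219.0, 301.0], 0.73, [[356.0, 174.0, 14.0]]), ([259.0, 284.0], 0.65, [[404.0, 62.0, 12.0]])]
seat_a [([355.0, 197.0], 0.86, [[641.0, -196.0, 88.0]]), ([284.0, 192.0], 0.64, [[658.0, -4.0, 69.0]]), ([219.0, 187.0], 0.58, [[665.0, 175.0, 79.0]])]
plate_a [([286.0, 191.0], 0.88, [[658.0, -8.0, 70.0]]), ([355.0, 194.0], 0.79, [[651.0, -197.0, 85.0]]), ([219.0, 189.0], 0.78, [[661.0, 176.0, 74.0]]), ([232.0, 253.0], 0.4, [[491.0, 141.0, 8.0]])]
wrist 61.062985341805245 -0.04434517282705867 [[0.395, -0.886, -0.245, 320.071], [-0.919, -0.38, -0.106, -570.265], [0.001, 0.267, -0.964, 374.58], [0.0, 0.0, 0.0, 1.0]]
spacer_tab []
spacer []
seat_a []
plate_a []
```

View pics/scene0.png

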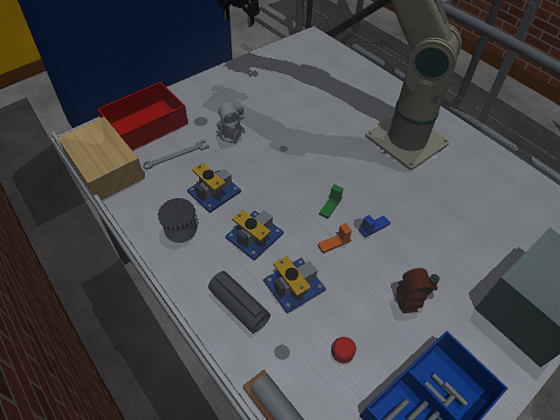

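View pics/top0.png

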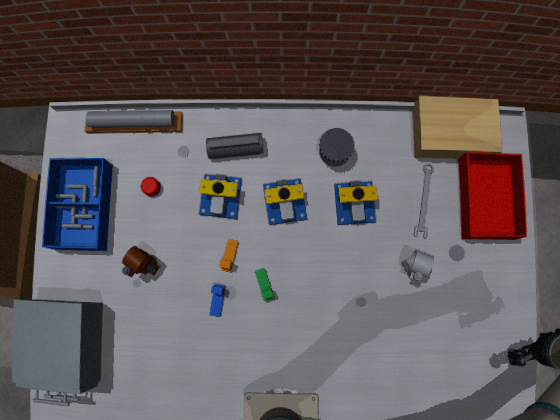

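Run:
```python
from h import *
import pickle
for n in ["scene","top"]:
    p=pickle.load(open(n+"0.pkl","rb")); C=cloud(p); c=p["color"].astype(int); hsv=cv2.cvtColor(p["color"],cv2.COLOR_RGB2HSV)
    h,s,v=hsv[...,0].astype(int),hsv[...,1],hsv[...,2]
    yel=(h>20)&(h<32)&(s>150)&(v>120)
    ora=(h>5)&(h<17)&(s>150)&(v>100)
    blu=(h>105)&(h<125)&(s>120)
    roi=(C[...,0]>300)&(C[...,0]<760)&(abs(C[...,1])<300)
    for nm,m in [("yel",yel),("ora",ora),("blu",blu)]:
        k,l,st,ce=cv2.connectedComponentsWithStats((m&roi).astype(np.uint8))
        for i in range(1,k):
            if st[i,4]<60: continue
            P=C[l==i]; r=cv2.minAreaRect(P[:,:2].astype(np.float32))
            z=P[:,2]
            print(n,nm,ce[i].round(),st[i,4],"med",np.median(P,0).round(1),"z",np.percentile(z,[5,25,50,75,95]).round(1),"rect",np.round(r[0]),np.round(r[1]),round(r[2],1))
p=pickle.load(open("top0.pkl","rb")); cv2.imwrite("pics/topz.png",cv2.resize(p["color"][165:310,190:390,::-1],None,fx=4,fy=4,interpolation=cv2.INTER_CUBIC))
p=pickle.load(open("scene0.pkl","rb")); cv2.imwrite("pics/scenez.png",cv2.resize(p["color"][150:320,180:400,::-1],None,fx=3.5,fy=3.5,interpolation=cv2.INTER_CUBIC))
```

```text
scene yel [208. 176.] 232 med [ 657.7 -186.1   81.8] z [79.1 80.7 81.8 83.  84.8] rect [ 656. -202.] [ 39. 102.] 3.9
scene yel [251. 225.] 307 med [657.7  12.4  65.5] z [62.5 64.2 65.5 66.6 68.2] rect [657.   1.] [ 39. 104.] 9.5
scene yel [292. 275.] 393 med [671.5 196.4  66.9] z [64.2 65.8 66.9 67.9 69.8] rect [670. 183.] [102.  38.] 84.3
scene ora [345. 228.] 62 med [460.8 158.8  54.7] z [51.2 53.2 54.7 55.9 57.8] rect [462. 158.] [28. 20.] 67.2
scene ora [330. 243.] 203 med [500.8 150.1  11. ] z [ 7.4  9.8 11.  12.5 14.3] rect [500. 151.] [31. 67.] 76.9
scene blu [216. 197.] 412 med [ 666.4 -168.6   11.3] z [ 6.7 10.  11.3 12.8 14.7] rect [ 645. -204.] [119. 113.] 4.6
scene blu [374. 224.] 294 med [371.5 187.4  11.7] z [ 6.6  9.4 11.7 40.2 56.1] rect [363. 180.] [42. 90.] 86.0
scene blu [255. 241.] 486 med [671.7  30.3  11.1] z [ 7.9  9.9 11.1 12.5 14.4] rect [645.  -1.] [120. 109.] 10.1
scene blu [294. 293.] 601 med [688.1 216.3  10.8] z [ 7.5  9.5 10.8 11.9 13.7] rect [659. 185.] [110. 119.] 85.0
top yel [207. 187.] 170 med [669.3 210.2  66.6] z [62.  64.6 66.6 69.2 73.3] rect [
[... 663 characters left out ...]
t [485. 150.] [28. 88.] 77.8
top blu [232. 201.] 367 med [633.9 145.2  10.5] z [ 3.8  8.1 10.5 13.1 16.3] rect [652. 147.] [ 40. 118.] 85.7
top blu [343. 207.] 389 med [ 618.7 -169.    10.7] z [ 6.   8.9 10.7 13.1 15.6] rect [ 528. -131.] [ 96. 354.] 67.1
top blu [206. 205.] 219 med [627.1 220.3  10.4] z [ 4.9  8.4 10.4 12.9 17.6] rect [509. 123.] [373.  59.] 39.5
top blu [286. 212.] 514 med [610.8  -8.2  10.7] z [ 4.7  8.3 10.7 12.8 16.2] rect [515. -26.] [257. 108.] 9.4
top blu [369. 212.] 224 med [ 615.1 -245.2   11. ] z [ 5.9  8.8 11.  12.9 15.4] rect [ 615. -236.] [61. 52.] 1.7
top blu [217. 300.] 360 med [361.2 179.3  12.3] z [ 5.6  9.3 12.3 35.2 57.2] rect [350.  92.] [212.  89.] 84.3
```

View pics/topz.png

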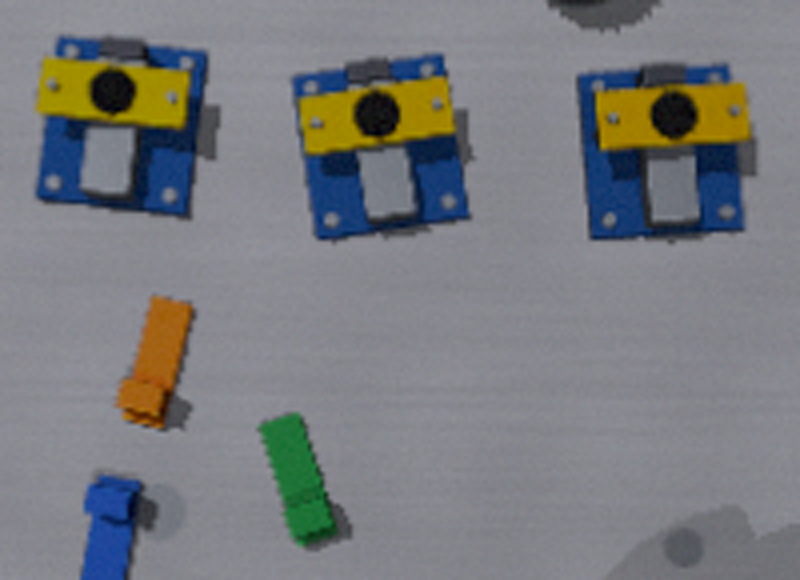

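View pics/scenez.png

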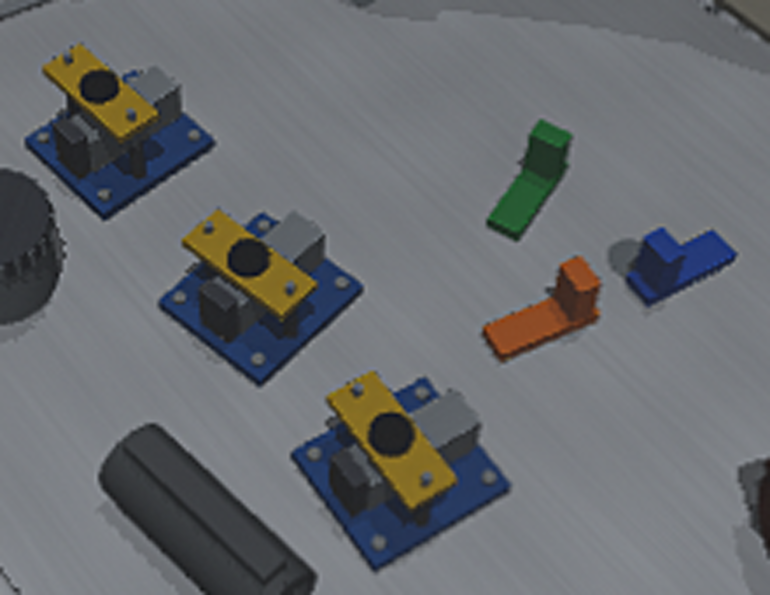

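Request:
{"method": "drive_tool", "body": {"deltas": "0.49 -0.218 -0.03 19.2 0.085;0.49 -0.218 -0.03 19.2 0.085;0.49 -0.218 -0.03 19.2 0.085;0.49 -0.218 -0.03 19.2 0.085;0.49 -0.218 -0.03 19.2 0.085;0.49 -0.218 -0.03 19.2 0.085;0.49 -0.218 -0.03 19.2 0.085;0.49 -0.218 -0.03 19.2 0.085;0.49 -0.218 -0.03 19.2 0.085;0.49 -0.218 -0.03 19.2 0.085;0.49 -0.218 -0.03 19.2 0.085;0.49 -0.218 -0.03 19.2 0.085"}}

```text
clock: 2.25
eef_pos: [619.7, -205.4, 261.4]
tool_rot: [3.141, 0.001, 0.068]
force: [0.6, 0.4, -0.8]
width: 85.0
```

```bash
cat > st.py <<'E'
from h import *
import pickle,sys
n=sys.argv[1]
p=imaging.get_image("wrist"); save(p,n); pickle.dump(p,open(n+".pkl","wb"))
s=ctrl.read_state(); print(s["clock"],s["eef_pos"].round(1),s["tool_rot"].round(4),s["force"].round(1),s["width"])
C=cloud(p); hsv=cv2.cvtColor(p["color"],cv2.COLOR_RGB2HSV)
h,sa,v=[hsv[...,i].astype(int) for i in range(3)]
cv2.imwrite("pics/"+n+"_h.png",np.dstack([h*0,0*h,0*h]).astype(np.uint8)) if 0 else None
for nm,m in [("yel",(h>19)&(h<33)&(sa>150)&(v>100)),("ora",(h>4)&(h<18)&(sa>150)&(v>70)),("blu",(h>105)&(h<125)&(sa>120))]:
    k,l,stt,ce=cv2.connectedComponentsWithStats(m.astype(np.uint8))
    for i in range(1,k):
        if stt[i,4]<300: continue
        P=C[l==i]; r=cv2.minAreaRect(P[:,:2].astype(np.float32))
        print(nm,ce[i].round(),stt[i,4],"z",np.percentile(P[:,2],[5,25,50,75,95]).round(1),"rect",np.round(r[0],1),np.round(r[1],1),round(r[2],2))
E
python3 st.py w1
```

```text
2.3 [ 619.8 -205.3  261.5] [3.141e+00 4.000e-04 6.800e-02] [-0.2  0.8  0.3] 84.73130190775099
yel [ 71. 134.] 3071 z [65.3 66.  66.6 67.1 67.9] rect [667.8 -75.3] [ 41.8 254. ] 10.64
yel [280. 149.] 3618 z [81.5 82.2 82.7 83.2 84. ] rect [ 662.3 -201.6] [ 52.7 102. ] 4.07
blu [130. 137.] 2583 z [11.2 11.9 12.5 13.1 13.8] rect [ 678.2 -100.2] [125.6 193.8] 22.05
blu [279. 112.] 1743 z [11.3 12.1 12.7 13.2 14. ] rect [ 687.4 -199.7] [ 28.6 107.1] 4.46
blu [ 63. 175.] 305 z [11.2 12.  12.5 13.  13.8] rect [632.8 -80.4] [ 45.5 261.1] 15.02
blu [248. 189.] 846 z [11.4 12.1 12.7 13.2 13.9] rect [ 635.5 -173.8] [ 39.2 112.3] 82.53
blu [312. 189.] 861 z [11.4 12.2 12.7 13.2 13.8] rect [ 639.8 -233.5] [111.3  38.1] 15.09
```

View pics/w1.png

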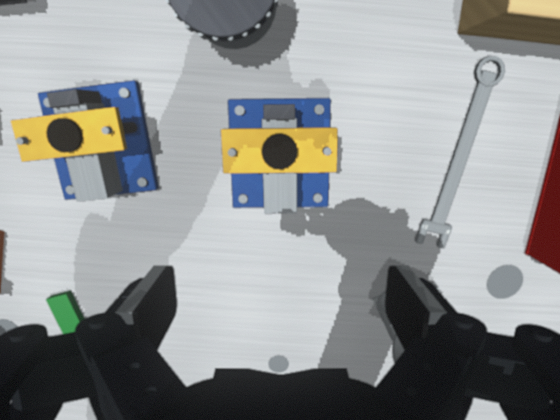

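```bash
cat > fitst.py <<'E'
from h import *
import pickle,sys
p=pickle.load(open(sys.argv[1]+".pkl","rb")); C=cloud(p); hsv=cv2.cvtColor(p["color"],cv2.COLOR_RGB2HSV)
h,sa,v=[hsv[...,i].astype(int) for i in range(3)]
near=(np.hypot(C[...,0]-650,C[...,1]+203)<100)
near&=(np.abs(C[...,1]+203)<75)
def rect(m,nm):
    P=C[m]; r=cv2.minAreaRect(P[:,:2].astype(np.float32)); print(nm,m.sum(),"z",np.median(P[:,2]).round(1),"ctr",np.round(r[0],1),np.round(r[1],1),round(r[2],2))
    return P
rect(near&(h>105)&(h<125)&(sa>120)&(C[...,2]<17)&(C[...,2]>8),"base")
y=near&(h>19)&(h<33)&(sa>150)&(C[...,2]>78)
k,l,s,_=cv2.connectedComponentsWithStats(y.astype(np.uint8)); y=l==1+np.argmax(s[1:,4]); rect(cv2.erode(y.astype(np.uint8),np.ones((1,1)))>0,"plate")
rail=near&(C[...,2]>46)&(C[...,2]<54)&(sa<60)
P=rect(rail,"rail"); q=P[:,:2]; 
# rail: row-wise left/right edges in image
rows=np.unique(np.where(rail)[0]); mids=[]
for r in rows:
    u=np.where(rail[r])[0]
    if len(u)>25: mids.append([r,u.min(),u.max()])
mids=np.array(mids); print(mids[[0,len(mids)//2,-1]])
for side in (1,2):
    W=at_z(p,np.c_[mids[:,side],mids[:,0]],50); W=W[2:-2]; a=np.polyfit(W[:,0],W[:,1],1); print("edge",np.degrees(np.arctan(a[0])).round(2),"y@600",np.polyval(a,600).round(1),"x range",W[:,0].min().round(1),W[:,0].max().round(1))
pad=near&(v<70)&(C[...,2]>84)&(C[...,2]<93); rect(pad,"pad"); print(np.median(C[pad],0))
stop=near&(C[...,2]>55)&(C[...,2]<62)&(sa<90); rect(stop,"stop")
for d in models.landmark_of(p,"seat_c"): print(d, at_z(p,d["point"],50))
E
python3 fitst.py w1 2>&1
```

```text
base 3438 z 12.7 ctr [ 643.4 -203.1] [116.9 107.1] 4.44
plate 3618 z 82.7 ctr [ 662.3 -201.6] [ 52.7 102. ] 4.07
rail 1642 z 50.7 ctr [ 634.6 -203.5] [95.9 33.5] 4.46
[[120 262 296]
 [189 264 296]
 [213 264 296]]
edge 4.64 y@600 -189.9 x range 588.3 677.7
edge 4.46 y@600 -222.9 x range 590.6 679.9
pad 897 z 88.7 ctr [ 655.  -202.1] [28.8 29.3] 49.8
[ 655.1919033  -201.94343417   88.70087233]
stop 476 z 58.7 ctr [ 688.6 -199.1] [13.7 29.4] 3.94
{'point': [77.2, 131.5], 'score': 0.56} [[657.42620601  -1.48219968  50.        ]]
```

Request:
{"method": "drive_tool", "body": {"deltas": "-0.155 -0.371 0 16 0.085;-0.155 -0.371 0 16 0.085;-0.155 -0.371 0 16 0.085;-0.155 -0.371 0 16 0.085;-0.155 -0.371 0 16 0.085;-0.155 -0.371 0 16 0.085;-0.155 -0.371 0 16 0.085;-0.155 -0.371 0 16 0.085;-0.155 -0.371 0 16 0.085;-0.155 -0.371 0 16 0.085"}}

```text
clock: 3.6
eef_pos: [440.7, 153.9, 261.4]
tool_rot: [3.141, -0.001, -0.212]
force: [-0.7, -0.0, 1.0]
width: 84.7
```

```bash
python3 st.py w2
python3 - <<'E'
from h import *
import pickle
p=pickle.load(open("w2.pkl","rb")); C=cloud(p); hsv=cv2.cvtColor(p["color"],cv2.COLOR_RGB2HSV)
h,sa,v=[hsv[...,i].astype(int) for i in range(3)]
o=(h>4)&(h<18)&(sa>150)&(v>60)&(np.hypot(C[...,0]-480,C[...,1]-150)<90)
for nm,m in [("all",o),("tongue",o&(C[...,2]<17)&(C[...,2]>8)),("tabtop",o&(C[...,2]>52))]:
    P=C[m]; r=cv2.minAreaRect(P[:,:2].astype(np.float32)); print(nm,m.sum(),np.median(P,0).round(1),np.round(r[0],1),np.round(r[1],1),round(r[2],2))
E
```

```text
3.65 [440.6 154.2 261.3] [ 3.1413e+00 -4.0000e-04 -2.1150e-01] [-0.4 -0.1 -0.9] 84.74959433301284
ora [273. 134.] 2163 z [11.6 12.4 13.2 53.2 57.4] rect [490.4 151.8] [28.2 79.2] 77.59
blu [209.  18.] 2203 z [11.3 12.2 12.8 13.4 14.2] rect [575.2 189.5] [126.4 109.1] 77.33
blu [378.   9.] 749 z [10.8 12.1 12.7 13.4 14.3] rect [566.3  68.7] [ 42.5 178.7] 25.91
blu [270. 244.] 1814 z [11.3 12.4 13.4 55.8 57.4] rect [414.2 173.2] [ 31.5 197. ] 79.54
all 2163 [488.2 151.9  13.2] [490.4 151.8] [28.2 79.2] 77.59
tongue 1557 [499.9 149.5  12.7] [498.9 150. ] [28.  61.6] 78.05
tabtop 556 [460.8 158.3  56.7] [480.9 153.9] [27.7 59.5] 77.18
```

View pics/w2.png

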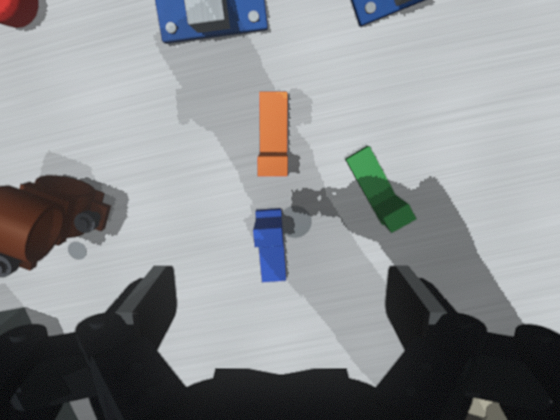

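Request:
{"method": "drive_tool", "body": {"deltas": "0.018 -0.008 0 0 0.085;0.018 -0.008 0.06 0 0.085;0.018 -0.008 0.12 0 0.085;0.018 -0.008 0.17 0 0.085;0.018 -0.008 0.2 0 0.085;0.018 -0.008 0.225 0 0.085;0.018 -0.008 0.24 0 0.085;0.018 -0.008 0.245 0 0.085;0.018 -0.008 0.245 0 0.085"}}

```text
clock: 4.78
eef_pos: [459.6, 159.6, 16.6]
tool_rot: [-3.141, -0.001, -0.209]
force: [-0.1, -0.3, 0.2]
width: 84.8
```

Request:
{"method": "drive_tool", "body": {"deltas": "0 0 0 0 0.05;0 0 0 0 0.03;0 0 0 0 0.015;0 0 0 0 0.015;0 0 0 0 0.015;0 0 0 0 0.015;0 0 0 0 0.015;0 0 0 0 0.015"}}

```text
clock: 5.78
eef_pos: [459.4, 159.7, 16.9]
tool_rot: [-3.141, -0.001, -0.209]
force: [-1.1, -0.4, 4.6]
width: 29.3
```

```bash
python3 st.py w3
```

```text
5.825 [459.4 159.8  16.9] [-3.1412e+00 -6.0000e-04 -2.0880e-01] [-0.6  1.   5.8] 29.010586122086355
ora [282. 232.] 18445 z [11.8 12.6 13.5 55.2 57. ] rect [490.2 153.2] [30.3 82.2] 77.64
blu [275. 367.] 558 z [ 2.9  4.6  6.4  9.  90.1] rect [466.  168.3] [ 28.4 126.6] 82.27
```

View pics/w3.png

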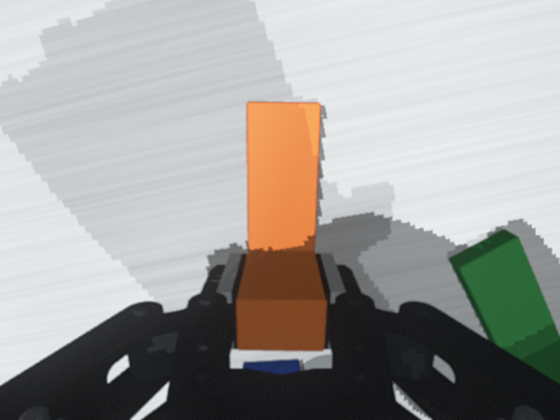

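Request:
{"method": "drive_tool", "body": {"deltas": "0 0 -0.02 0 0.015;0 0 -0.06 0 0.015;0 0 -0.1 0 0.015;0 0 -0.11 0 0.015;0 0 -0.11 0 0.015;0 0 -0.11 0 0.015"}}

```text
clock: 6.58
eef_pos: [458.3, 159.5, 125.1]
tool_rot: [3.14, 0.002, -0.208]
force: [0.0, -0.8, -1.0]
width: 29.5
```

```bash
cat > meas.py <<'E'
from h import *
import pickle,sys
from scipy.spatial.transform import Rotation as R
n=sys.argv[1]
p=imaging.get_image("wrist"); save(p,n); s=ctrl.read_state(); pickle.dump((p,s),open(n+".pkl","wb"))
t=s["eef_pos"]; print(s["clock"],t.round(1),s["tool_rot"].round(4),s["force"].round(1),s["torque"].round(2),round(s["width"],1))
Rt=R.from_euler("xyz",s["tool_rot"]).as_matrix()
C=cloud(p); L=(C-t)@Rt
hsv=cv2.cvtColor(p["color"],cv2.COLOR_RGB2HSV); h,sa,v=[hsv[...,i].astype(int) for i in range(3)]
o=(h>3)&(h<18)&(sa>140)&(v>50)&(L[...,0]>12)&(L[...,0]<85)&(abs(L[...,1])<25)&(L[...,2]>-10)&(L[...,2]<20)
P=L[o]; 
A=np.c_[P[:,:2],np.ones(len(P))]; c=np.linalg.lstsq(A,P[:,2],rcond=None)[0]; print("plane tilt deg x,y",np.degrees(np.arctan(c[:2])).round(2),"z top tool @x=33:",(c[0]*33+c[2]).round(2),len(P))
lo=[];
for x in range(20,66,3):
    q=P[abs(P[:,0]-x)<2]
    if len(q)>20: lo.append([x,np.percentile(q[:,1],1),np.percentile(q[:,1],99)])
lo=np.array(lo)
for k in (1,2):
    a=np.polyfit(lo[:,0],lo[:,k],1); print("edge deg(tool)",np.degrees(np.arctan(a[0])).round(2),"y@0",a[1].round(2))
mid=P[abs(P[:,1])<12]; print("nose x tool",np.percentile(mid[:,0],[97,99.5,100]).round(1))
E
python3 meas.py w4
```

```text
6.625 [458.2 159.4 125. ] [ 3.140e+00  2.300e-03 -2.085e-01] [ 0.6  0.2 -1.6] [ 0.01 -0.01 -0.02] 29.2
plane tilt deg x,y [-0.05  0.05] z top tool @x=33: 4.21 9892
edge deg(tool) 1.02 y@0 -14.7
edge deg(tool) 0.83 y@0 14.07
nose x tool [71.2 72.4 72.8]
```

View pics/w4.png

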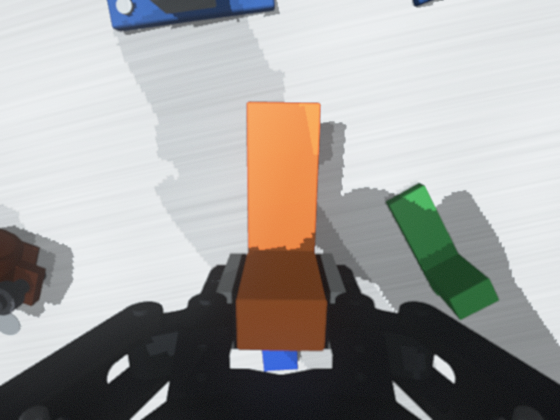

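Request:
{"method": "drive_tool", "body": {"deltas": "0.02 0.04 0 -3 0.015;0.05 0.1 0 -6 0.015;0.08 0.16 0 -10 0.015;0.11 0.22 0 -14 0.015;0.14 0.28 0 -17.3 0.015;0.16 0.32 0 -17.3 0.015;0.171 0.341 0 -17.3 0.015;0.171 0.341 0 -17.3 0.015;0.171 0.341 0 -17.3 0.015"}}

```text
clock: 7.75
eef_pos: [555.1, -207.2, 125.2]
tool_rot: [-3.139, 0.002, 0.095]
force: [-0.3, 0.4, -1.2]
width: 29.3
```

```bash
python3 meas.py w5
```

```text
7.8 [ 555.4 -206.8  125.5] [-3.1393e+00  1.6000e-03  9.5900e-02] [-0.5 -0.  -1.4] [ 0.02  0.07 -0.  ] 29.3
plane tilt deg x,y [ 0.05 -0.04] z top tool @x=33: 4.66 9938
edge deg(tool) 0.45 y@0 -13.58
edge deg(tool) 1.29 y@0 14.55
nose x tool [71.  72.5 72.6]
```

View pics/w5.png

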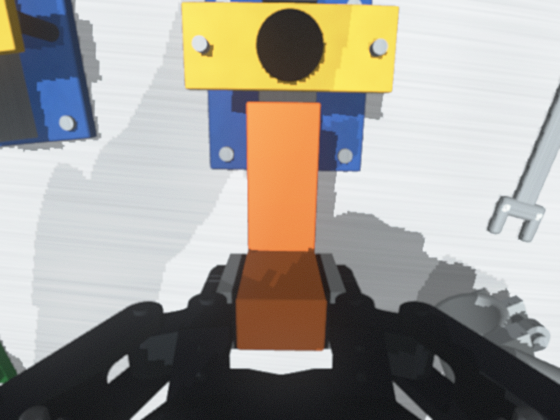

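```bash
cat > rel.py <<'E'
from h import *
import pickle,sys
from scipy.spatial.transform import Rotation as R
p,s=pickle.load(open(sys.argv[1]+".pkl","rb"))
t=s["eef_pos"];Rt=R.from_euler("xyz",s["tool_rot"]).as_matrix(); C=cloud(p); L=(C-t)@Rt
hsv=cv2.cvtColor(p["color"],cv2.COLOR_RGB2HSV); h,sa,v=[hsv[...,i].astype(int) for i in range(3)]
near=(np.hypot(C[...,0]-655,C[...,1]+202)<75)
pad=near&(v<60)&(C[...,2]>84)&(C[...,2]<94)&(L[...,0]>40)
r=cv2.minEnclosingCircle(C[pad][:,:2].astype(np.float32)); print("pad world",np.median(C[pad],0).round(1),r,"tool",np.median(L[pad],0).round(1))
pl=near&(h>19)&(h<33)&(sa>150)&(C[...,2]>64)
if pl.sum(): print("plate z",np.median(C[pl][:,2]).round(2),"pts",pl.sum()); r=cv2.minAreaRect(L[pl][:,:2].astype(np.float32)); print("plate rect tool",np.round(r[0],1),np.round(r[1],1),round(r[2],2))
b=near&(h>105)&(h<125)&(sa>120); r=cv2.minAreaRect(L[b][:,:2].astype(np.float32)); print("base rect tool",np.round(r[0],1),np.round(r[1],1),round(r[2],2),np.median(C[b][:,2]))
E
python3 rel.py w5
```

```text
pad world [ 655.3 -202.8   88.8] ((654.421875, -201.6513671875), 15.700949668884277) tool [100.    5.5  36.5]
plate z 82.76 pts 11018
plate rect tool [94.   4.7] [ 50.6 102.1] 0.86
base rect tool [85.9  4.5] [109.1 107.8] 0.5 12.707972632956654
```

Request:
{"method": "drive_tool", "body": {"deltas": "0 0.003 0 0 0.015;0 0.003 0.02 0 0.015;0 0.003 0.04 0 0.015;0 0.003 0.05 0 0.015;0 0.003 0.055 0 0.015;0 0.003 0.055 0 0.015;0 0.003 0.055 0 0.015"}}

```text
clock: 8.68
eef_pos: [556.7, -212.4, 72.0]
tool_rot: [3.141, -0.001, 0.093]
force: [0.1, 0.4, -2.0]
width: 29.5
```

```bash
python3 meas.py w6; python3 rel.py w6
```

```text
8.725 [ 556.7 -212.5   72. ] [ 3.1411e+00 -1.1000e-03  9.3300e-02] [ 0.9 -0.1 -1.7] [ 0.    0.02 -0.01] 29.1
plane tilt deg x,y [-0.   -0.06] z top tool @x=33: 4.37 10016
edge deg(tool) 0.44 y@0 -14.02
edge deg(tool) 1.25 y@0 14.17
nose x tool [71.3 72.8 72.9]
pad world [ 651.3 -202.6   88.7] ((653.88818359375, -201.8560791015625), 15.701558113098145) tool [ 95.1  -1.1 -16.7]
plate z 82.74 pts 17109
plate rect tool [87.8 -1.4] [103.1  37.5] 89.95
base rect tool [55.  -2.1] [ 53.7 108.2] 0.68 12.68765938572298
```

View pics/w6.png

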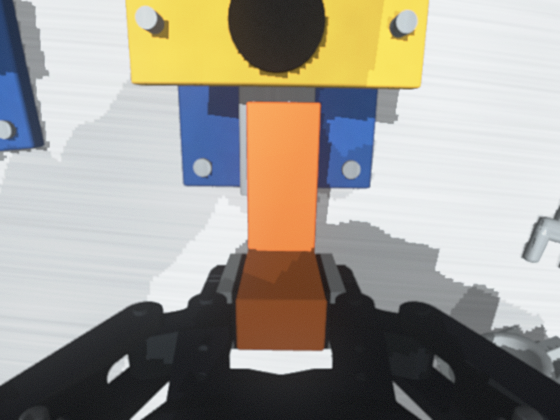

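Request:
{"method": "drive_tool", "body": {"deltas": "0 -0.0025 0 0 0.015;0 -0.0025 0.003 0 0.015;0 -0.0025 0.003 0 0.015;0 -0.0025 0.003 0 0.015;0 -0.0025 0.003 0 0.015"}}

```text
clock: 9.35
eef_pos: [556.0, -209.9, 68.3]
tool_rot: [3.142, -0.0, 0.093]
force: [-0.2, 1.2, -0.4]
width: 29.1
```

```bash
python3 meas.py w7; python3 rel.py w7
```

```text
9.4 [ 556.  -209.8   68.3] [ 3.1416 -0.      0.0933] [-0.7 -0.2 -2. ] [-0.    0.04 -0.  ] 29.2
plane tilt deg x,y [0.02 0.  ] z top tool @x=33: 4.36 9983
edge deg(tool) 0.41 y@0 -13.94
edge deg(tool) 1.25 y@0 14.27
nose x tool [71.3 72.8 72.9]
pad world [ 650.4 -202.6   88.7] ((653.70166015625, -202.0140380859375), 15.542532920837402) tool [ 94.7   1.5 -20.4]
plate z 82.75 pts 17217
plate rect tool [87.3  1.4] [103.   36.5] 89.94
base rect tool [55.5  0.8] [ 54.2 108.3] 0.73 12.710423916528683
```

View pics/w7.png

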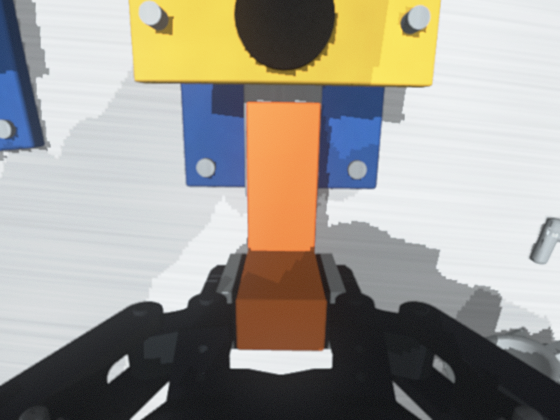

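Request:
{"method": "drive_tool", "body": {"deltas": "0 0 0.001 0 0.015;0 0 0.001 0 0.015;0 0 0.001 0 0.015"}}

```text
clock: 9.78
eef_pos: [556.0, -209.8, 67.3]
tool_rot: [-3.142, 0.0, 0.093]
force: [-0.4, 0.5, -1.1]
width: 29.1
```

Request:
{"method": "drive_tool", "body": {"deltas": "0 0 0.001 0 0.015;0 0 0.001 0 0.015;0 0 0.001 0 0.015"}}

```text
clock: 10.15
eef_pos: [556.0, -209.9, 66.9]
tool_rot: [3.141, -0.0, 0.093]
force: [-2.4, 0.1, 5.1]
width: 29.1
```

Request:
{"method": "drive_tool", "body": {"deltas": "0.005 0.0001 -0.0003 0 0.015;0.012 0.0002 -0.0003 0 0.015;0.02 0.0003 -0.0003 0 0.015;0.028 0.0004 -0.0003 0 0.015;0.036 0.0005 -0.0003 0 0.015;0.043 0.0006 -0.0003 0 0.015;0.048 0.0007 -0.0003 0 0.015;0.048 0.0007 -0.0003 0 0.015"}}

```text
clock: 11.15
eef_pos: [603.6, -206.6, 67.0]
tool_rot: [3.141, 0.0, 0.093]
force: [-2.0, -0.6, 5.1]
width: 29.5
```

```bash
python3 meas.py w8; python3 rel.py w8
```

```text
11.2 [ 603.6 -206.6   67. ] [3.1409e+00 2.0000e-04 9.3000e-02] [-2.5 -0.1  4. ] [-0.08  0.45 -0.05] 29.2
plane tilt deg x,y [0.05 0.12] z top tool @x=33: 4.32 2180
edge deg(tool) 0.69 y@0 -14.33
edge deg(tool) -0.96 y@0 15.08
nose x tool [72.4 72.8 72.9]
pad world [ 655.9 -201.9   88.7] ((654.4490966796875, -201.97024536132812), 15.450791358947754) tool [ 52.4   0.2 -21.7]
plate z 82.71 pts 22410
plate rect tool [51.1  0.1] [ 39.5 103.1] 0.89
base rect tool [41.5  0.2] [114.2 108.5] 0.63 12.687082365990818
```

View pics/w8.png

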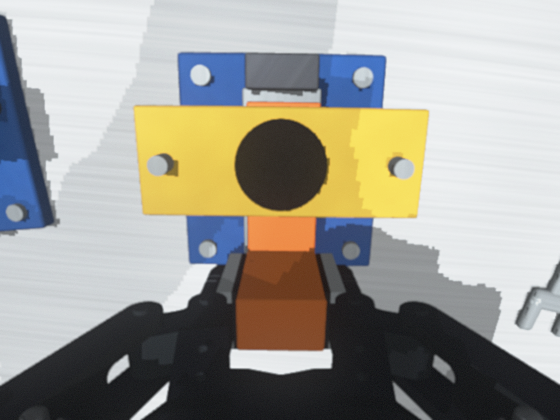

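Request:
{"method": "drive_tool", "body": {"deltas": "0.002 0 0 0 0.015;0.004 0.0001 0 0 0.015;0.004 0.0001 0 0 0.015"}}

```text
clock: 11.58
eef_pos: [606.6, -206.4, 67.0]
tool_rot: [3.141, 0.002, 0.093]
force: [-5.2, 0.1, 6.5]
width: 29.3
```

Request:
{"method": "drive_tool", "body": {"deltas": "0.001 0 0 0 0.015;0.001 0 0 0 0.015"}}

```text
clock: 11.82
eef_pos: [607.2, -206.3, 67.0]
tool_rot: [3.141, 0.003, 0.093]
force: [-6.1, -0.5, 6.8]
width: 29.5
```

Request:
{"method": "drive_tool", "body": {"deltas": "0.001 0 0 0 0.015;0.001 0 0 0 0.015"}}

```text
clock: 12.08
eef_pos: [608.3, -206.3, 67.0]
tool_rot: [3.141, 0.002, 0.093]
force: [-6.1, -0.7, 7.0]
width: 29.6
```

```bash
python3 meas.py w9|head -1
python3 - <<'E'
import cv2
i=cv2.imread("pics/w9.png"); cv2.imwrite("pics/w9z.png",cv2.resize(i[30:280,150:420],None,fx=2.2,fy=2.2))
E
```

```text
12.125 [ 608.4 -206.3   67. ] [3.1414e+00 2.3000e-03 9.2600e-02] [-6.  -0.9  7.2] [-0.09  0.84 -0.03] 29.5
```

View pics/w9z.png

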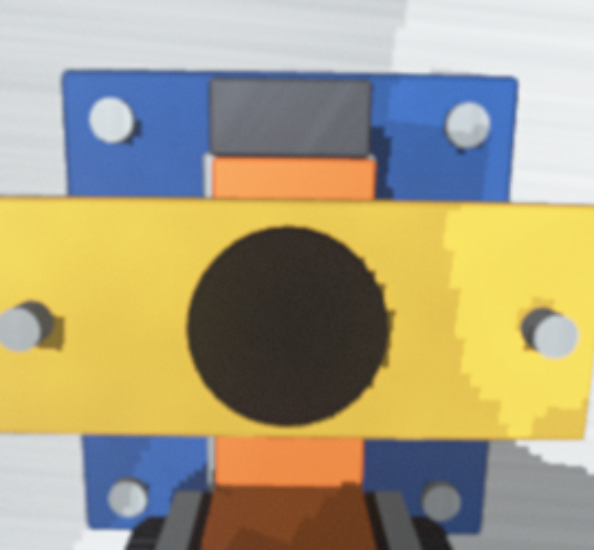

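Request:
{"method": "drive_tool", "body": {"deltas": "0.001 0 0 0 0.015;0.001 0 0 0 0.015"}}

```text
clock: 12.38
eef_pos: [608.5, -206.2, 67.0]
tool_rot: [3.142, 0.004, 0.092]
force: [-7.9, -0.6, 9.4]
width: 29.9
```

Request:
{"method": "drive_tool", "body": {"deltas": "0.0007 0 0 0 0.015;0.0007 0 0 0 0.015"}}

```text
clock: 12.62
eef_pos: [608.5, -206.2, 67.0]
tool_rot: [-3.141, 0.005, 0.092]
force: [-9.7, 0.4, 9.8]
width: 29.1
```

Request:
{"method": "drive_tool", "body": {"deltas": "0.001 0 -0.0003 0 0.015;0.0015 0 -0.0003 0 0.015;0.0015 0 -0.0003 0 0.015"}}

```text
clock: 13.0
eef_pos: [608.5, -206.3, 67.2]
tool_rot: [-3.141, 0.008, 0.092]
force: [-11.7, -0.6, 11.8]
width: 29.3
```

```bash
python3 meas.py w10
python3 - <<'E'
import cv2
i=cv2.imread("pics/w10.png"); cv2.imwrite("pics/w10z.png",cv2.resize(i[50:130,220:350],None,fx=6,fy=6,interpolation=cv2.INTER_CUBIC))
E
```

```text
13.05 [ 608.6 -206.2   67.2] [-3.1409  0.008   0.092 ] [-11.1   0.1  12.1] [-0.06  1.89  0.02] 29.6
plane tilt deg x,y [-0.37 -0.05] z top tool @x=33: 4.12 2488
edge deg(tool) 1.39 y@0 -14.68
edge deg(tool) 1.49 y@0 13.82
nose x tool [72.8 73.2 73.3]
```

View pics/w10z.png

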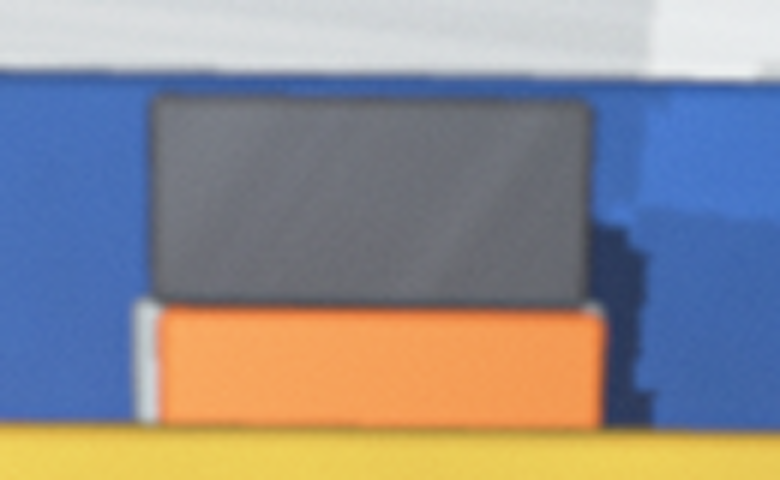

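Request:
{"method": "drive_tool", "body": {"deltas": "-0.0025 0 0 0 0.015;-0.0025 0 0 0 0.015"}}

```text
clock: 13.3
eef_pos: [608.5, -206.2, 67.0]
tool_rot: [3.142, 0.003, 0.093]
force: [-8.0, -1.7, 6.4]
width: 29.2
```

Request:
{"method": "drive_tool", "body": {"deltas": "0 0 0 0 0.04;0 0 0 0 0.06;0 0 0 0 0.06;0 0 0 0 0.06"}}

```text
clock: 13.8
eef_pos: [610.7, -205.3, 66.8]
tool_rot: [-3.142, -0.0, 0.094]
force: [-0.3, 0.7, -0.1]
width: 60.1
```

```bash
python3 meas.py w11; python3 rel.py w11
```

```text
13.85 [ 610.6 -205.4   66.8] [-3.1415e+00 -2.0000e-04  9.3500e-02] [-0.6 -0.5  0.2] [0.01 0.   0.02] 60.2
plane tilt deg x,y [-0.06 -0.55] z top tool @x=33: 4.11 2138
edge deg(tool) -9.83 y@0 -1.38
edge deg(tool) -0.85 y@0 17.26
nose x tool [70.6 71.  71. ]
pad world [ 659.  -201.5   88.7] ((654.830078125, -202.04147338867188), 15.461821556091309) tool [ 48.4   0.8 -21.9]
plate z 82.68 pts 21854
plate rect tool [46.6  0.7] [ 44.9 102.9] 1.21
base rect tool [32.7  0.7] [117.4 108.3] 0.59 12.674049919710455
```

View pics/w11.png

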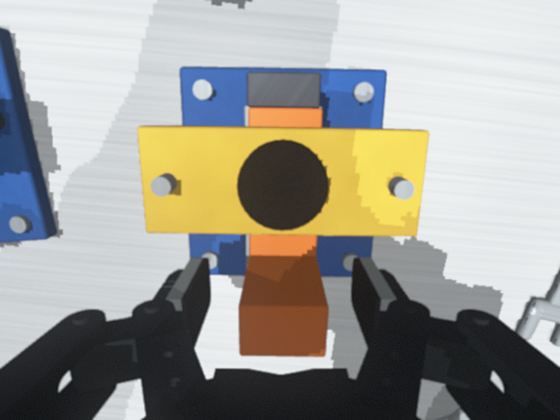

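Request:
{"method": "drive_tool", "body": {"deltas": "0 0 -0.02 0 0.06;0 0 -0.06 0 0.06;0 0 -0.09 0 0.06;0 0 -0.09 0 0.02;0 0 -0.09 0 0;0 0 -0.09 0 0;0 0 -0.09 0 0;0 0 -0.09 0 0;0 0 -0.09 0 0"}}

```text
clock: 14.98
eef_pos: [610.4, -205.4, 156.6]
tool_rot: [-3.141, 0.0, 0.093]
force: [0.5, 0.3, 0.1]
width: 0.1
```

```bash
python3 meas.py w12|head -1; python3 rel.py w12
```

```text
15.025 [ 610.4 -205.5  156.7] [-3.1415e+00  3.0000e-04  9.3400e-02] [ 0.6 -0.1 -0.7] [-0.05 -0.01  0.05] 0.1
pad world [ 658.8 -202.2   88.7] ((654.7990112304688, -202.06613159179688), 14.966781616210938) tool [48.4  1.5 68. ]
plate z 82.72 pts 7521
plate rect tool [46.8  0.7] [ 44.4 101.7] 1.06
base rect tool [33.2  0.7] [116.6 107.7] 0.79 12.676339285809064Traceback (most recent call last):
  File "meas.py", line 19, in <module>
    a=np.polyfit(lo[:,0],lo[:,k],1); print("edge deg(tool)",np.degrees(np.arctan(a[0])).round(2),"y@0",a[1].round(2))
                 ~~^^^^^
IndexError: too many indices for array: array is 1-dimensional, but 2 were indexed
```

View pics/w12.png

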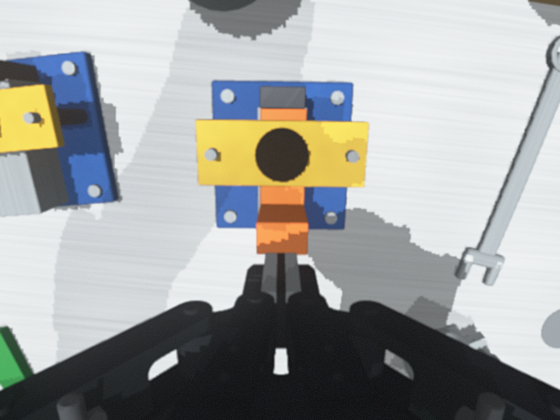

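Request:
{"method": "drive_tool", "body": {"deltas": "0.03 0.0005 0 0 0;0.0447 0.0007 0 0 0;0.0447 0.0007 0.02 0 0;0.0447 0.0007 0.04 0 0;0.0447 0.0007 0.055 0 0;0.0447 0.0007 0.062 0 0;0.0447 0.0007 0.062 0 0;0.0447 0.0007 0.062 0 0"}}

```text
clock: 16.02
eef_pos: [655.6, -202.2, 95.6]
tool_rot: [3.141, -0.001, 0.093]
force: [0.1, -0.3, 0.1]
width: 0.2
```

```bash
python3 meas.py w13 2>/dev/null|head -1
```

```text
16.075 [ 655.6 -202.2   95.8] [ 3.1411e+00 -1.4000e-03  9.3300e-02] [0.  0.4 0.4] [ 0.04  0.01 -0.06] -0.2
```

View pics/w13.png

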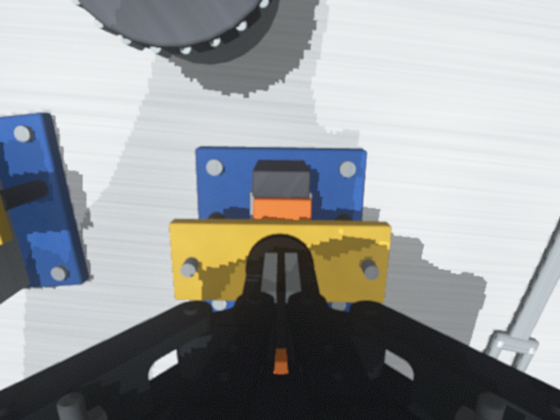

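Request:
{"method": "drive_tool", "body": {"deltas": "0 0 0.004 0 0;0 0 0.008 0 0;0 0 0.011 0 0;0 0 0.014 0 0;0 0 0.014 0 0"}}

```text
clock: 16.7
eef_pos: [655.3, -202.1, 81.1]
tool_rot: [3.141, -0.0, 0.093]
force: [-0.2, -0.4, 4.6]
width: -0.1
```

Request:
{"method": "drive_tool", "body": {"deltas": "0 0 0.002 0 0;0 0 0.003 0 0;0 0 0.003 0 0"}}

```text
clock: 17.08
eef_pos: [655.3, -202.1, 78.2]
tool_rot: [3.141, -0.0, 0.093]
force: [-1.5, -0.3, 5.7]
width: -0.0
```

Request:
{"method": "drive_tool", "body": {"deltas": "0 0 0.001 0 0;0 0 0.001 0 0"}}

```text
clock: 17.32
eef_pos: [655.3, -202.1, 78.0]
tool_rot: [3.141, -0.001, 0.093]
force: [-2.9, 1.1, 9.9]
width: 0.1
```

Request:
{"method": "drive_tool", "body": {"deltas": "0 0 0.001 0 0;0 0 0.001 0 0"}}

```text
clock: 17.58
eef_pos: [655.3, -202.1, 78.0]
tool_rot: [3.141, -0.001, 0.093]
force: [-3.8, 0.5, 15.5]
width: 0.2
```

Request:
{"method": "drive_tool", "body": {"deltas": "0 0 -0.0006 0 0;0 0 -0.0006 0 0;0 0 -0.0006 0 0"}}

```text
clock: 17.95
eef_pos: [655.3, -202.1, 78.0]
tool_rot: [3.141, -0.001, 0.093]
force: [-3.0, 0.6, 12.1]
width: 0.1
```

```bash
python3 meas.py w14 2>/dev/null|head -1
python3 - <<'E'
from h import *
import pickle
p,s=pickle.load(open("w14.pkl","rb")); C=cloud(p)
hsv=cv2.cvtColor(p["color"],cv2.COLOR_RGB2HSV); h,sa,v=[hsv[...,i].astype(int) for i in range(3)]
near=(np.hypot(C[...,0]-655,C[...,1]+202)<75)
d=C[...,:2]-[655,-201.9]; X=d[...,0]*.9969+d[...,1]*.0785; Y=-d[...,0]*.0785+d[...,1]*.9969
y=near&(h>19)&(h<33)&(sa>150)&(C[...,2]>55); q=C[y]; A=np.c_[X[y],Y[y],np.ones(y.sum())]; c=np.linalg.lstsq(A,q[:,2],rcond=None)[0]; print("plate z",np.median(q[:,2]),"tilt deg",np.degrees(c[:2]))
o=near&(h>3)&(h<18)&(sa>140)&(X>15)&(C[...,2]>58); print("nose X",np.percentile(X[o],[95,99,100]),"Y",np.percentile(Y[o],[1,99]),"z",np.median(C[o][:,2]))
st=near&(sa<90)&(C[...,2]>55)&(C[...,2]<61)&(X>20); print("stop X",np.percentile(X[st],[0,2,98]),"Y",np.percentile(Y[st],[2,98]))
for n in("scene","top"):
    p=imaging.get_image(n); save(p,n+"9"); 
    i=p["color"][150:320,180:400,::-1] if n=="scene" else p["color"][130:310,130:400,::-1]
    cv2.imwrite("pics/%s9z.png"%n,cv2.resize(i,None,fx=2.9,fy=2.9,interpolation=cv2.INTER_CUBIC))
    C=cloud(p); hsv=cv2.cvtColor(p["color"],cv2.COLOR_RGB2HSV); h,sa,v=[hsv[...,i].astype(int) for i in range(3)]
    for ctr in [(657,0),(670,184),(655,-202)]:
        y=(np.hypot(C[...,0]-ctr[0],C[...,1]-ctr[1])<65)&(h>19)&(h<33)&(sa>150); print(n,ctr,y.sum(),np.median(C[y][:,2]))
E
```

```text
18.0 [ 655.3 -202.1   78. ] [ 3.1413e+00 -8.0000e-04  9.3300e-02] [-3.   0.7 12.3] [ 0.23  0.62 -0.  ] -0.0
plate z 72.44969183586059 tilt deg [15.74699309  0.17211067]
nose X [26.33169907 26.54364866 69.16796214] Y [-15.1389376   13.75650489] z 62.539947425710494
stop X [26.13782846 26.96378176 40.32305744] Y [-14.19485382  14.08841815]
scene (657, 0) 351 65.24795027279094
scene (670, 184) 444 67.12146701081252
scene (655, -202) 185 71.30753655676347
top (657, 0) 431 64.7043145406858
top (670, 184) 420 66.77904481947508
top (655, -202) 123 71.71875835270384
```

View pics/scene9z.png

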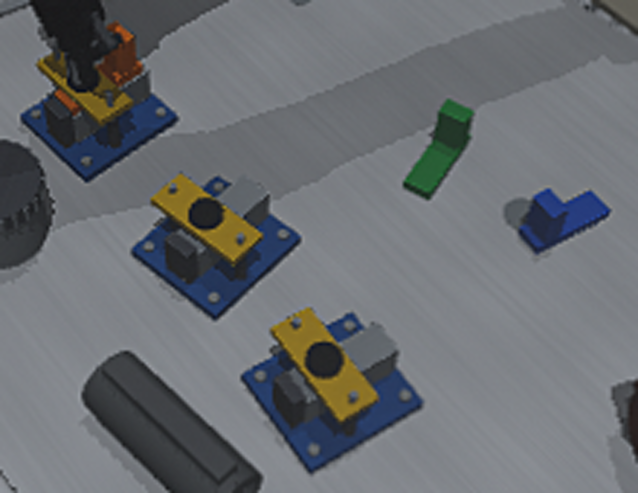

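View pics/w14.png

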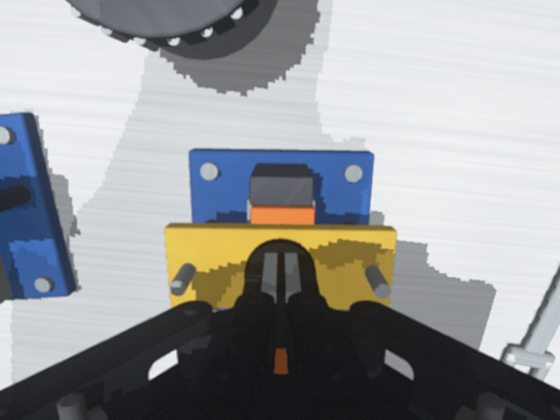

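```bash
python3 -c "
from cell import ctrl
s=ctrl.read_state();print(s['force'],s['eef_pos']);print(ctrl.finish_job())"
```

```text
[-2.80682008  1.01723064 11.9445541 ] [ 655.3271521  -202.10321318   78.05799229]
the job is handed in; nothing more can be done
None
```

The spacer is in the station at y ≈ -202 mm, its nose at the back stop, and I handed the job in at about 18 s with that clamp plate held down at about 12 N.

- **Choosing the station:** That plate's top measured 82.7 mm, a gap of about 22 mm. The other two came out at roughly 5–7 mm, too narrow for the 12 mm spacer.
- **Seating the spacer:** I gripped the orange spacer by its tab, set it on the rail and slid it in until it stopped moving and the push force climbed. I then eased off and let go, and it stayed in place.
- **Pressing the plate:** I pushed the rubber pad down with shut fingers. The tool stopped at 78.0 mm, the height expected when the plate is flush on the spacer.

**Last checks:**
- **Nose:** it measured 26.5 mm against the stop face at 27 mm, which is within camera resolution.
- **Spacer:** its top read 62.5 mm (expected 62). It looked square in the pictures and about 1 mm to one side of the rail's centre line.
- **Pressed plate:** its top read about 72 mm, as expected.
- **Other plates and bystanders:** the other two plates were at their original heights, and nothing in the final pictures I viewed looked moved. Those views did not cover every bystander.
- **Failed check:** the final plate-tilt fit gave 16°. I discarded it because the yellow mask also took in the plate's edge face, so flushness rests on the heights and the force.

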